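Switch the torch on against the worktop and stand it on the cake tin

TASK

The power is about to be cut: take the torch out of its slot in the rack, keep it upright and press the push button in its tail against the bare worktop until the button is fully in and the torch is on. Then stand the torch, lens up, near the middle of the cake tin's lid, setting it down rather than dropping it, and let go. Leave the milk frother hanging in the rack and do not disturb the other things.

Things in the scene. Friction and masses are not known exactly. Their poses are not given: they have to be found in the camera images.
- torch_head (a point): Centre of the torch's head, the place to grip. Plain aluminium round torch, 135 mm long, 0.17 kg, hanging lens up by its wide head (48 mm diameter, 50 mm tall; this point half-way up it, 25 mm under the flat lens end). Below the head a slim 26 mm ribbed barrel ends in a black tail ring; the ring's flat underside is 110 mm below this point and the button projects 8 mm farther. z points to the lens.
- torch_tail (a point): Centre of the flat underside of the torch's black tail ring (31 mm diameter), 110 mm below torch_head along the torch's axis; z points to the lens. The torch stands freely on this ring once the button is in.
- torch_button (a joint): Grey push button, 16 mm wide, in the torch's tail. In m: 0 = fully out (projects 8 mm below the tail ring), 0.008 = flush with the ring, fully in, torch on. Starts up to 1.5 mm in. Stiff: about 9 N moves it (the torch's weight does not), no return spring, stays where pushed. Against a flat surface it stops when the tail ring meets the surface.
- rack: Fixed rack: wooden base 100 x 220 x 14 mm, back board, and a steel shelf 8 mm thick, 220 mm long, its top 125 mm above the worktop. Origin at the base's underside centre; x to the back, y along the shelf, z up. Shelf spans x -54 to 48 mm; two 38 mm slots, open to the front (-x), centred at x -25, y +55 and -55 mm. The torch hangs in one, the frother in the other; the torch lifts straight up and out.
- rack_front (a point): A point on the bare worktop (height 0) 125 mm in front of the rack's origin, 71 mm clear of the shelf's front edge; the worktop within 55 mm of it is kept clear of things, so it is a good place to press. Nothing in the rack is higher than the shelf save the two hung heads.
- frother_centre (a point): Centre of the milk frother's black handle, 71 mm tall and up to 46 mm in diameter with a rounded top; below the shelf it has only a thin steel shaft and a small wire whisk. Hangs in the other slot; to be left there.
- tin_top (a point): Centre of the cake tin's flat round lid, 45 mm above the worktop; tin 202 mm in diameter, loose, 0.7 kg. z up.
- pepper_mill: Wooden pepper mill, 58 mm in diameter, 150 mm tall, standing at the back between tin and rack; origin at the centre of its underside. Bystander.
- mug: White mug, 95 mm tall, about 92 mm wide, 127 mm with its handle; stands to the left of the tin; origin at its underside. Bystander.
- spice_jar: Spice jar 40 mm in diameter, 84 mm tall, to the right of the rack, towards the robot; origin at the centre of its underside. Bystander.
- spice_jar_b: Spice jar 38 mm in diameter, 81 mm tall, behind the tin, to the left; origin at the centre of its underside. Bystander.

How it is judged:
On the way:
1. the torch, held upright (within 0.25 rad), has its tail against the worktop with the button fully in (at least 7 of its 8 mm) (value of joint torch_button above 0.007 m and height (world z) of torch_tail below 0.005 m and angle between torch_tail's own z axis and vertical below 0.25 rad and contact force between the fingers and torch above 1 N), for 0.05 s.
At the end, for the whole second after the job is handed in: The torch's button is in by at least 7 mm; the torch stands upright (within 0.08 rad) and at rest with its tail ring on the cake tin's lid, its axis within 40 mm of the lid's centre, the tin still on the worktop and the frother still hanging within 20 mm of where it was (value of joint torch_button above 0.007 m and horizontal distance between torch_tail and tin_top below 0.04 m and z of torch_tail in the frame of tin_top between -0.004 and 0.004 m and angle between torch_tail's own z axis and vertical below 0.08 rad and linear speed of torch below 0.02 m/s and height (world z) of tin_top below 0.05 m and distance of frother_centre from where it was at the start of the episode below 0.02 m); the robot touches nothing.
It fails at once if the button is pushed with the fingers (contact force between the fingers and torch_button above 1 N).
It fails at once if the torch is dropped or thrown (moves faster than 0.65 m/s while not held) (linear speed of torch above 0.65 m/s and contact force between the fingers and torch below 0.1 N).
It fails at once if the torch is laid or knocked over (tilted more than 0.8 rad) (angle between torch_tail's own z axis and vertical above 0.8 rad).
It fails at once if the frother is lifted or knocked out of the rack (distance of frother_centre from where it was at the start of the episode above 0.04 m).
It fails at once if the cake tin is shoved more than 40 mm or a bystander moved more than 30 mm (distance of tin_top from where it was at the start of the episode above 0.04 m or distance of any of pepper_mill, mug, spice_jar, spice_jar_b from where it was at the start of the episode above 0.03 m).
It also fails if it takes over 42 s, if anything falls off the work surface, if the arm or the gripper's body presses on something with over 40 N, if the wrist force passes 120 N, or if a joint passes its speed limit or range.

ROBOT

A 7-joint arm with a two-finger parallel gripper is mounted at the origin on a cart in front of the work surface, level with it; the furniture and walls round the work are solid. World frame = base frame: x ahead of the robot, y to its left, z up, the work surface at z = 0. Lengths are in m, angles in rad, forces in N, time in s.
With the tool pointing down it reaches from about 0.4 to 0.85 m from the base axis. Payload 4.5 kg.
Tool frame: the origin (TCP) lies on the centre line of the jaws, within the pads' length; the fingertips stand 25 mm ahead of it and the grasp point (between the pads) lies 6 mm ahead of it; z points along the fingers, y is the direction in which the jaws open and shut (so a half turn about z gives the same grasp; the last joint's range is limited). The gripper opens to 88 mm and grips with 3 to 60 N. Pads are 18 mm wide; open, the fingers measure 123 mm over their backs; the gripper's body (75 mm by 187 mm) begins 45 mm behind the grasp point.
Start: joints at [-1.19, 0.689, -0.195, 1.565, 0.157, 0.902, -0.215], TCP at [0.212, 0.588, 0.264] pointing down, gripper open.
Joint ranges: [-3.01, 3.01], [-0.46, 2.08], [-1.47, 1.51], [0.13, 2.56], [-1, 4.14], [0.04, 2.09], [-2.66, 2.66]. Speed limits (rad/s): [2.57, 2.57, 3.14, 3.14, 3.14, 3.14, 3.14].

INTERFACE

Orientations are given as a unit quaternion [x, y, z, w].
In Python, from plant import r, eyes gives the robot as it stands.
- The arm moves only by the tool servo_tool, never from a script. Its argument "deltas" is a list of rows, each an object of numbers: "dx", "dy", "dz": the shift along the tool's x, y, z in units of 60 mm (1.0 is 60 mm); "ax", "ay", "az": the turn, a rotation vector about the tool's x, y, z in units of 6 degrees (1.0 is 6 degrees); "hand": the finger opening in mm, from 0 to 88.1. A call has 1 to 10 rows; each row is the pose to reach, as a shift and turn from the pose commanded when the call began, along the tool's axes at that moment; what a row does not reach only later rows make up. A row lasts 1/8 s, in which the tool goes at most 62.5 mm and 10.7 degrees, less where a joint would pass 70% of its speed; a pose out of reach is approached as far as the arm can. A call with a gripper value outside its range is refused whole. The fingers move at their own pace and stop on an object; "newtons" is the grip in N (left out, the last holds). Time passes only in rows, so rows that repeat a pose let the fingers close. It gives the time, the measured TCP pose, the force and the opening at its end, in the units of the state.
- r.get_state(): the state, without advancing time (a new reading comes with each control period).
- eyes.snapshot(name): name is "scene" or "top" or "wrist"; returns (picture, depth): 384x512x3 uint8, red, green, blue; 384x512 float32, m along the optical axis (not along the pixel's ray), 0 where there is no reading.
- eyes.camera_model(name): a dict with "fx", "fy", "cx", "cy" (pixels), "pose" (4x4, takes a point from camera to world coordinates). Camera axes: x right, y up, looking along -z (the intrinsics and any distortion apply to the point x, -y, -z); pixel columns grow to the right and rows downward; lengths in m; the calibration is good to about 2 mm. A picture is of the moment at which its call begins: read the wrist's pose just before it. camera_model takes no time and is no camera call; for the wrist camera it gives the pose at the moment of the call.
- r.finish_job(): hands the job in, once; it reports no verdict.
The state is a dict: "clock": time; "q": joint angles; "qd": joint speeds; "joint_torque": joint torques, N m; "tool_pos": TCP position; "eef_rot": TCP orientation; "contact_force": force on the tool from outside, world axes, zero at the start; "moment": the same for the moment, N m; "opening": opening from 0.0 (shut) to 1.0 (fully open).
Only numpy, scipy, OpenCV 4.12 (cv2) and the standard library are available. Lean on these libraries where they do the work, as an engineer would, in place of code of your own. Each camera call takes 0.05 s, during which the arm holds its last target.

## Working session

There is one attempt and no reset: what is moved stays moved. The work goes in short steps, Python scripts to look and compute and a tool call to move; the robot and the scene stay as the last step left them, time stands still between calls to the robot, and variables do not carry over. Pictures are saved under pics/ and viewed, and the job is handed in when it is done.

Besides the shell and the picture viewer there is one more tool, called by a JSON object that holds its "op" and its "data". servo_tool: Moves the arm, as the interface text tells. Its arguments: {"type":"object","properties":{"deltas":{"type":"array","items":{"type":"object","properties":{"dx":{"type":"number"},"dy":{"type":"number"},"dz":{"type":"number"},"ax":{"type":"number"},"ay":{"type":"number"},"az":{"type":"number"},"hand":{"type":"number"}}}},"newtons":{"type":"number"}},"required":["deltas"]}

```bash
mkdir -p pics; ls; cat > h.py <<'E'
import numpy as np, cv2
from plant import r, eyes
def snap(name,fn):
    m=eyes.camera_model(name); p,d=eyes.snapshot(name)
    cv2.imwrite('pics/'+fn+'.png',p[:,:,::-1]); np.savez('pics/'+fn+'.npz',p=p,d=d,**{k:m[k] for k in('fx','fy','cx','cy','pose')},dist=np.array(m.get('dist',m.get('distortion',[0]*5)),float) if not isinstance(m.get('distortion'),dict) else 0)
    return m,p,d
def cloud(fn):
    z=np.load('pics/'+fn+'.npz'); d=z['d']; v,u=np.mgrid[:384,:512]
    x=(u-z['cx'])/z['fx']*d; y=(v-z['cy'])/z['fy']*d
    P=np.stack([x,-y,-d],-1)@z['pose'][:3,:3].T+z['pose'][:3,3]
    P[d<=0]=np.nan
    return P
E
python3 - <<'E'
from h import *
for n in('scene','top'):
    m,p,d=snap(n,n+'0'); print({k:v for k,v in m.items()})
print(r.get_state())
a=cv2.imread('pics/scene0.png');b=cv2.imread('pics/top0.png')
E
```

```text
pics
{'fx': 368.31087859675023, 'fy': 368.31087859675023, 'cx': 252.62428353231738, 'cy': 185.48408110572342, 'pose': array([[ 0.89826273,  0.1849632 , -0.39863853,  0.05513195],
       [-0.43945681,  0.38081966, -0.81354416, -1.08333437],
       [ 0.00133366,  0.90596082,  0.42335945,  0.60225523],
       [ 0.        ,  0.        ,  0.        ,  1.        ]])}
{'fx': 428.5425605093835, 'fy': 428.5425605093835, 'cx': 259.3940436703202, 'cy': 191.24854647508243, 'pose': array([[-7.88366315e-03,  9.90800484e-01, -1.35100886e-01,
         3.67104283e-01],
       [-9.99966323e-01, -8.11946391e-03, -1.19444899e-03,
        -1.16411289e-01],
       [-2.28040741e-03,  1.35086920e-01,  9.90831128e-01,
         1.33891691e+00],
       [ 0.00000000e+00,  0.00000000e+00,  0.00000000e+00,
         1.00000000e+00]])}
{'clock': 0.1, 'q': array([-1.19022756,  0.68989588, -0.19450345,  1.56622721,  0.15729234,
        0.90249822, -0.21509436]), 'qd': array([ 0.0007621 , -0.00246732, -0.00108439, -0.00361899,  0.0007758 ,
        0.00125272,  0.0005305 ]), 'joint_torque': array([-2.16892833e-03, -5.28499568e+01, -1.27103034e+00, -1.53839153e+01,
       -5.25048631e-02,  2.02945412e-03,  2.54348197e-05]), 'tool_pos': array([0.2122805 , 0.58729092, 0.26299583]), 'eef_rot': array([ 1.72485990e-01,  9.85011630e-01, -8.16088874e-04, -7.99360000e-05]), 'contact_force': array([-0.9895355 ,  0.13178803,  0.05886739]), 'moment': array([-0.01047761, -0.01416349,  0.01134938]), 'opening': 1.0034122438947335}
```

View pics/scene0.png

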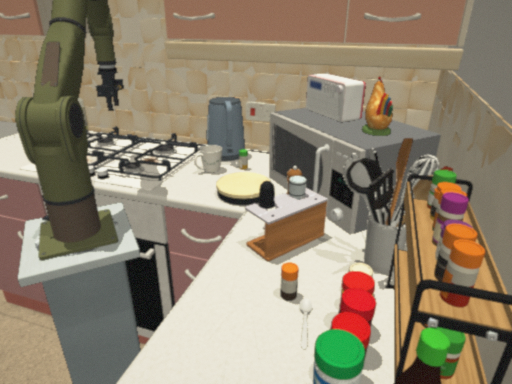

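View pics/top0.png

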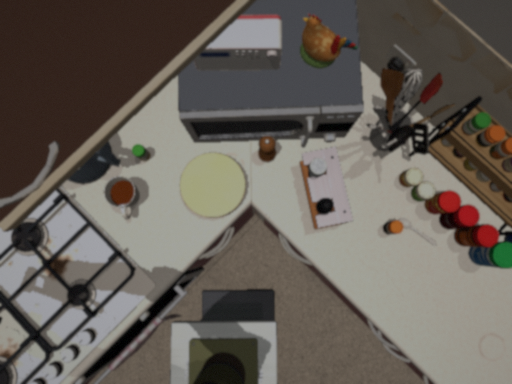

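```bash
python3 - <<'E'
from h import *
P=cloud('top0'); a=cv2.imread('pics/top0.png')
for n,(u,v) in dict(torch=(318,168),fro=(325,206),tin=(213,185),shelf1=(345,210),shelf2=(333,160),shelf3=(345,222),shelfL=(312,190),base=(307,195),mill=(267,150),mug=(122,190),jar=(395,227),top=(255,190),tab=(275,180)).items():
    print(n,np.nanmedian(P[v-1:v+2,u-1:u+2].reshape(-1,3),0).round(4))
def fit(mask,n):
    Q=P[mask]; print(n,len(Q),Q.min(0).round(4),Q.max(0).round(4),Q.mean(0).round(4))
v,u=np.mgrid[:384,:512]
reg=(u>295)&(u<360)&(v>140)&(v<235)
sh=reg&(abs(P[...,2]-.125)<.008)
fit(sh,'shelf')
Q=P[sh][:,:2].astype(np.float32); rc=cv2.minAreaRect(Q);print(rc, cv2.boxPoints(rc))
t=reg&(P[...,2]>.140); 
nl,lab,st,c=cv2.connectedComponentsWithStats(t.astype(np.uint8))
for i in range(1,nl):
    if st[i,4]>10:
        fit(lab==i,'head%d'%i); Q=P[lab==i]; Q=Q[Q[:,2]>Q[:,2].max()-.01]; print(Q.mean(0), cv2.minEnclosingCircle(Q[:,:2].astype(np.float32)))
tn=(u>170)&(u<256)&(v>140)&(v<230)&(abs(P[...,2]-.045)<.01); fit(tn,'tin'); print(cv2.minEnclosingCircle(P[tn][:,:2].astype(np.float32)))
cv2.imwrite('pics/crop0.png',cv2.resize(a[120:250,160:420],None,fx=3,fy=3,interpolation=cv2.INTER_CUBIC))
E
```

```text
torch [ 0.589  -0.2773  0.1751]
fro [ 0.4818 -0.2907  0.1939]
tin [0.5638 0.0266 0.0455]
shelf1 [ 0.4769 -0.3577  0.1267]
shelf2 [ 0.622  -0.3282  0.1243]
shelf3 [ 0.4455 -0.359   0.123 ]
shelfL [ 0.535  -0.2652  0.1252]
base [ 0.5347 -0.2629  0.0139]
mill [ 0.6519 -0.1378  0.1298]
mug [0.5494 0.3008 0.0554]
jar [ 0.4296 -0.5103  0.0833]
top [ 5.536e-01 -1.010e-01 -2.000e-04]
tab [ 0.5847 -0.1644  0.0019]
shelf 2096 [ 0.4293 -0.3768  0.1171] [ 0.6762 -0.2387  0.1328] [ 0.5426 -0.3135  0.1255]
((0.5600224137306213, -0.3048158288002014), (0.2507235109806061, 0.10265732556581497), 11.032536506652832) [[ 0.4271549  -0.2784258 ]
 [ 0.4468001  -0.37918591]
 [ 0.6928899  -0.33120584]
 [ 0.6732447  -0.23044574]]
head2 271 [ 0.5716 -0.3001  0.1401] [ 0.6178 -0.2537  0.1829] [ 0.593  -0.2762  0.1729]
[ 0.59553802 -0.27777543  0.17640718] ((0.5965235829353333, -0.27604711055755615), 0.024466516450047493)
head3 204 [ 0.4654 -0.3138  0.1401] [ 0.5065 -0.2752  0.1994] [ 0.4842 -0.2927  0.1865]
[ 0.48671605 -0.29492147  0.19375825] ((0.48608314990997314, -0.2955831289291382), 0.017773576080799103)
tin 3384 [ 0.4659 -0.0711  0.0354] [0.7045 0.1281 0.0536] [0.5653 0.0288 0.0452]
((0.5892253518104553, 0.03679573908448219), 0.12523551285266876)
```

View pics/crop0.png

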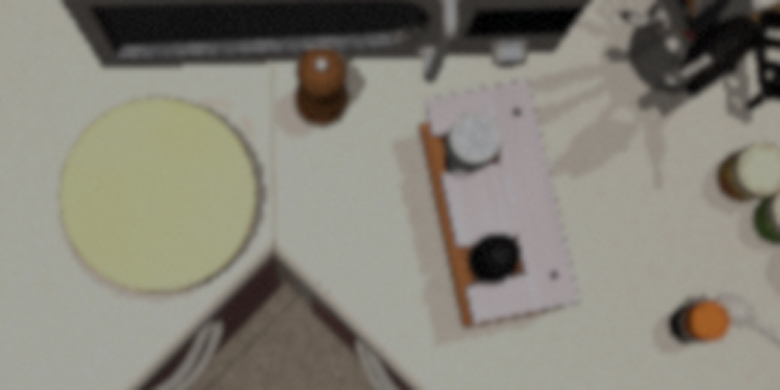

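```bash
cat >> h.py <<'E'
from scipy.spatial.transform import Rotation as Ro
def plan(pos,jaw_deg=None):
    s=r.get_state(); R=Ro.from_quat(s['eef_rot']); p=np.array(s['tool_pos'])
    d=R.inv().apply(np.array(pos)-p)/.06
    out={}
    if jaw_deg is not None:
        best=None
        for k in(0,180):
            a=np.radians(jaw_deg+k); y=np.array([np.cos(a),np.sin(a),0]); z=np.array([0,0,-1.]); x=np.cross(y,z)
            rv=(R.inv()*Ro.from_matrix(np.stack([x,y,z],1))).as_rotvec(degrees=True)/6
            print('jaw opt',k,rv.round(3))
    ya=R.as_matrix()[:,1]
    print('t',round(s['clock'],2),'tcp',p.round(4),'jaw az',np.degrees(np.arctan2(ya[1],ya[0])).round(1),'tilt',R.as_matrix()[:,2].round(3),'q',s['q'].round(2),'F',s['contact_force'].round(1),'open',round(s['opening'],3))
    print('delta',d.round(3))
E
python3 - <<'E'
from h import *
P=cloud('top0'); v,u=np.mgrid[:384,:512]
plan((.594,-.276,.263),-79)
z=P[...,2]
# coarse height map
for x in np.arange(.30,.76,.04):
    print('%.2f'%x,end=' ')
    for y in np.arange(.44,-.44,-.04):
        m=(abs(P[...,0]-x)<.02)&(abs(P[...,1]-y)<.02)
        print('%5d'%(np.nanmax(z[m])*1000) if m.any() else '   --',end='')
    print()
# tin circle: edge fit
t=(u>170)&(u<256)&(v>140)&(v<230)&(abs(z-.045)<.008)
Q=P[t][:,:2];Q=Q[np.hypot(*(Q-[.565,.028]).T)<.11]
print('tin centroid',Q.mean(0),(Q.min(0)+Q.max(0))/2,np.ptp(Q,axis=0))
# shelf front edge & rect with percentiles, at yaw scan
reg=(u>295)&(u<360)&(v>140)&(v<235)&(abs(z-.125)<.006)
S=P[reg][:,:2]
for a in np.arange(6,16):
    ca,sa=np.cos(np.radians(a)),np.sin(np.radians(a)); L=S@[ca,sa];W=S@[-sa,ca]
    print(a,np.percentile(L,[.5,99.5]).round(4),np.percentile(W,[1,99]).round(4),np.ptp(np.percentile(W,[1,99])).round(4))
E
```

```text
jaw opt 0 [-4.0000e-03  2.1000e-02  2.4856e+01]
jaw opt 180 [-1.600e-02 -3.000e-03 -5.144e+00]
t 0.1 tcp [0.2123 0.5873 0.263 ] jaw az 70.1 tilt [-0.    -0.002 -1.   ] q [-1.19  0.69 -0.19  1.57  0.16  0.9  -0.22] F [-1.   0.1  0.1] open 1.003
delta [-10.873 -11.37    0.02 ]
0.30    12   55   56   10   31   10    4    8    5 -893 -898 -895 -892 -888 -892 -895 -889 -889    1    6    9    6
0.34    11    9   54   72   31    6    8    6    5    6 -140 -896 -897 -882 -892 -900 -144    5    5    6    7    9
0.38    23    8   34   69    6    5    8    7    7    6    3 -142 -895 -898 -897 -895    0    8    6    7    7    7
0.42    31  521  551    5   11    8    6    6    6    6    7    6 -892 -895 -894    5    6    6  131  130  131    7
0.46    32   30  591  620  596    7    8    6    6   49   50   50   30 -892    1    5    6    7  199  199  130    6
0.50    29    6    6  663  691  598    8    7   50   51   51   51   53    5    7    6    7    8  199  197  132    8
0.54     6    6   95   97  735  762    7    7   52   50   52   53   53   49    7    7    6  128  132  131  130   10
0.58   124  
[... 388 characters left out ...]
795  279  279  278  279  279  278  280  279  281  277  279  292
0.74    --   --    4    7    7    7    7    9    8  772  729  282  281  281  282  280  280  282  282  280  281  295
tin centroid [0.56462967 0.0286139 ] [0.56534683 0.02853356] [0.19884941 0.19922211]
6 [0.3995 0.6205] [-0.4177 -0.3085] 0.1092
7 [0.3935 0.6136] [-0.4254 -0.3189] 0.1065
8 [0.3871 0.6065] [-0.4329 -0.3287] 0.1043
9 [0.3806 0.5994] [-0.4404 -0.3384] 0.1021
10 [0.3742 0.5923] [-0.4481 -0.3473] 0.1007
11 [0.3672 0.5857] [-0.4561 -0.3558] 0.1003
12 [0.36   0.5786] [-0.4644 -0.3641] 0.1003
13 [0.3526 0.5717] [-0.4734 -0.3716] 0.1018
14 [0.3449 0.5646] [-0.4823 -0.3787] 0.1036
15 [0.3371 0.557 ] [-0.4912 -0.3853] 0.1059
```

```bash
python3 - <<'E'
from h import *
for f in('top0','scene0'):
    P=cloud(f).reshape(-1,3)
    m=(P[:,0]>.6)&(P[:,0]<.72)&(P[:,1]>-.45)&(P[:,1]<-.1)&(P[:,2]>.18)&(P[:,2]<.275)
    Q=P[m]; print(f,len(Q))
    for y in np.arange(-.44,-.1,.03):
        q=Q[abs(Q[:,1]-y)<.015]
        if len(q): print(round(y,2),len(q),q[np.argsort(q[:,0])[:4]].round(3).tolist())
    if f=='scene0':
        for n,c in(('torch',(.594,-.276)),('fro',(.485,-.294))):
            q=P[(np.hypot(P[:,0]-c[0],P[:,1]-c[1])<.04)&(P[:,2]>.135)];print(n,len(q),q.min(0),q.max(0))
            t=q[q[:,2]>.168]; print(t.mean(0),cv2.minEnclosingCircle(t[:,:2].astype(np.float32)))
        q=P[(np.hypot(P[:,0]-.565,P[:,1]-.028)<.12)&(abs(P[:,2]-.045)<.006)];print('tin',q.min(0),q.max(0),q.mean(0))
a=cv2.imread('pics/scene0.png');cv2.imwrite('pics/crop1.png',cv2.resize(a[130:270,190:390],None,fx=4,fy=4,interpolation=cv2.INTER_CUBIC))
E
```

```text
top0 1218
-0.44 88 [[0.622, -0.45, 0.268], [0.623, -0.449, 0.254], [0.623, -0.436, 0.264], [0.623, -0.439, 0.262]]
-0.41 12 [[0.672, -0.414, 0.267], [0.673, -0.411, 0.267], [0.674, -0.418, 0.26], [0.674, -0.416, 0.27]]
-0.38 89 [[0.678, -0.394, 0.275], [0.68, -0.393, 0.27], [0.684, -0.394, 0.265], [0.713, -0.371, 0.185]]
-0.35 135 [[0.712, -0.358, 0.245], [0.712, -0.356, 0.243], [0.713, -0.354, 0.243], [0.713, -0.362, 0.242]]
-0.32 140 [[0.711, -0.331, 0.248], [0.711, -0.326, 0.247], [0.712, -0.33, 0.182], [0.712, -0.308, 0.246]]
-0.29 149 [[0.608, -0.283, 0.181], [0.711, -0.29, 0.187], [0.711, -0.282, 0.186], [0.711, -0.296, 0.185]]
-0.26 171 [[0.605, -0.269, 0.181], [0.674, -0.25, 0.188], [0.674, -0.248, 0.209], [0.674, -0.248, 0.228]]
-0.23 137 [[0.677, -0.245, 0.188], [0.678, -0.244, 0.224], [0.678, -0.244, 0.193], [0.679, -0.245, 0.239]]
-0.2 83 [[0.71, -0.194, 0.256], [0.71, -0.187, 0.239], [0.71, -0.186, 0.265], [0.71, -0.189, 0.247]]
-0.17 71 [[0.709, -0.163, 0.252], [0.709, -0.162, 0.275], [0.709, -0.159, 0.275], [0.71, -0.174, 0.24]]
-0.14 77 [[0.708, -0.137, 0.255], [0.708
[... 1236 characters left out ...]
14 117 [[0.703, -0.133, 0.256], [0.704, -0.143, 0.262], [0.704, -0.149, 0.253], [0.705, -0.142, 0.258]]
-0.11 112 [[0.703, -0.103, 0.264], [0.703, -0.106, 0.238], [0.704, -0.121, 0.256], [0.704, -0.123, 0.243]]
torch 296 [ 0.56752409 -0.30073929  0.13508934] [ 0.61633599 -0.25138471  0.17599203]
[ 0.58940795 -0.28094868  0.17362324] ((0.5919157862663269, -0.2767144441604614), 0.025496965274214745)
fro 328 [ 0.46182194 -0.31815621  0.13506347] [ 0.5019095  -0.28316708  0.1960656 ]
[ 0.47840044 -0.30385995  0.18280153] ((0.48248085379600525, -0.2964598536491394), 0.02054397575557232)
tin [ 0.46092307 -0.07209783  0.03901118] [0.66162699 0.12879519 0.04727868] [0.55145657 0.02728792 0.04399477]
```

View pics/crop1.png

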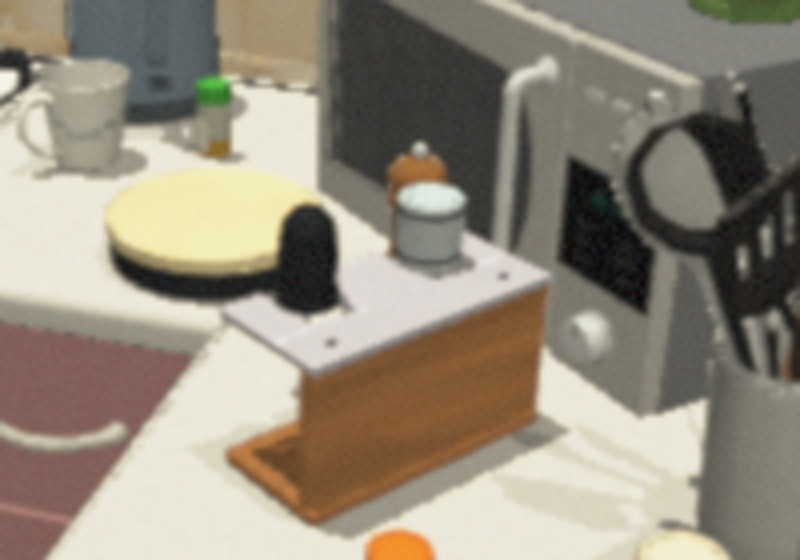

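{"op": "servo_tool", "data": {"deltas": [{"dx": -1,"dy": -1,"dz": -0.1,"az": 2},{"dx": -1.7,"dy": -1.75,"dz": -0.2,"az": 3.7},{"dx": -2.4,"dy": -2.5,"dz": -0.3,"az": 5.4},{"dx": -3.1,"dy": -3.25,"dz": -0.3,"az": 7.1},{"dx": -3.8,"dy": -4,"dz": -0.3,"az": 8.8},{"dx": -4.5,"dy": -4.75,"dz": -0.3,"az": 10.5},{"dx": -5.2,"dy": -5.5,"dz": -0.3,"az": 12.2},{"dx": -5.9,"dy": -6.25,"dz": -0.3,"az": 13.9},{"dx": -6.6,"dy": -7,"dz": -0.3,"az": 15.6},{"dx": -7.3,"dy": -7.7,"dz": -0.3,"az": 17.2}]}}

```text
schema error: expected keys dx, dy, dz, ax, ay, az, hand
```

```bash
python3 -c "
from h import *
plan((.594,-.2765,.28),-79)"
```

```text
jaw opt 0 [-4.0000e-03  2.1000e-02  2.4856e+01]
jaw opt 180 [-1.600e-02 -3.000e-03 -5.144e+00]
t 0.1 tcp [0.2123 0.5873 0.263 ] jaw az 70.1 tilt [-0.    -0.002 -1.   ] q [-1.19  0.69 -0.19  1.57  0.16  0.9  -0.22] F [-1.   0.1  0.1] open 1.003
delta [-10.875 -11.379  -0.263]
```

All keys are needed.

{"op": "servo_tool", "data": {"deltas": [{"dx": -1,"dy": -1,"dz": -0.1,"ax": 0,"ay": 0,"az": 2,"hand": 88},{"dx": -1.7,"dy": -1.75,"dz": -0.2,"ax": 0,"ay": 0,"az": 3.7,"hand": 88},{"dx": -2.4,"dy": -2.5,"dz": -0.3,"ax": 0,"ay": 0,"az": 5.4,"hand": 88},{"dx": -3.1,"dy": -3.25,"dz": -0.3,"ax": 0,"ay": 0,"az": 7.1,"hand": 88},{"dx": -3.8,"dy": -4,"dz": -0.3,"ax": 0,"ay": 0,"az": 8.8,"hand": 88},{"dx": -4.5,"dy": -4.75,"dz": -0.3,"ax": 0,"ay": 0,"az": 10.5,"hand": 88},{"dx": -5.2,"dy": -5.5,"dz": -0.3,"ax": 0,"ay": 0,"az": 12.2,"hand": 88},{"dx": -5.9,"dy": -6.25,"dz": -0.3,"ax": 0,"ay": 0,"az": 13.9,"hand": 88},{"dx": -6.6,"dy": -7,"dz": -0.3,"ax": 0,"ay": 0,"az": 15.6,"hand": 88},{"dx": -7.3,"dy": -7.7,"dz": -0.3,"ax": 0,"ay": 0,"az": 17.2,"hand": 88}]}}

```text
clock: 1.35
tool_pos: [0.4625, 0.014, 0.2817]
eef_rot: [0.88, 0.474, 0.0, -0.0]
contact_force: [0.6, 0.8, -0.1]
opening: 1.0
```

```bash
python3 -c "
from h import *
plan((.594,-.2765,.28),-79)"
```

```text
jaw opt 0 [-4.000e-03 -1.000e-03  7.606e+00]
jaw opt 180 [ 2.0000e-03 -5.0000e-03 -2.2394e+01]
t 1.35 tcp [0.4625 0.014  0.2817] jaw az -33.4 tilt [-0.  0. -1.] q [-0.31  0.47  0.27  2.03 -0.2   0.67 -0.49] F [ 0.6  0.8 -0.1] open 1.0
delta [-2.838  4.492  0.026]
```

{"op": "servo_tool", "data": {"deltas": [{"dx": -0.4,"dy": 0.6,"dz": 0,"ax": 0,"ay": 0,"az": 1,"hand": 88},{"dx": -0.85,"dy": 1.3,"dz": 0,"ax": 0,"ay": 0,"az": 2.3,"hand": 88},{"dx": -1.3,"dy": 2.0,"dz": 0,"ax": 0,"ay": 0,"az": 3.6,"hand": 88},{"dx": -1.75,"dy": 2.7,"dz": 0,"ax": 0,"ay": 0,"az": 4.9,"hand": 88},{"dx": -2.2,"dy": 3.4,"dz": 0,"ax": 0,"ay": 0,"az": 6.2,"hand": 88},{"dx": -2.6,"dy": 4.1,"dz": 0,"ax": 0,"ay": 0,"az": 7.2,"hand": 88},{"dx": -2.84,"dy": 4.49,"dz": 0,"ax": 0,"ay": 0,"az": 7.6,"hand": 88},{"dx": -2.84,"dy": 4.49,"dz": 0,"ax": 0,"ay": 0,"az": 7.6,"hand": 88},{"dx": -2.84,"dy": 4.49,"dz": 0,"ax": 0,"ay": 0,"az": 7.6,"hand": 88}]}}

```text
clock: 2.48
tool_pos: [0.5946, -0.2726, 0.2811]
eef_rot: [0.995, 0.099, -0.0, -0.001]
contact_force: [-0.1, 1.2, 0.6]
opening: 1.001
```

```bash
python3 - <<'E'
from h import *
plan((.594,-.2765,.28),-79)
snap('wrist','w1')
P=cloud('w1').reshape(-1,3)
q=P[(np.hypot(P[:,0]-.594,P[:,1]+.276)<.04)&(P[:,2]>.165)&(P[:,2]<.185)];print(len(q))
if len(q): print(q.mean(0),q.min(0),q.max(0),cv2.minEnclosingCircle(q[:,:2].astype(np.float32)))
E
```

```text
jaw opt 0 [-0.02   0.007  0.068]
jaw opt 180 [-1.1000e-02 -3.2000e-02 -2.9932e+01]
t 2.48 tcp [ 0.5946 -0.2726  0.2811] jaw az -78.6 tilt [-0.001  0.002 -1.   ] q [ 0.12  0.75  0.47  1.47 -0.38  1.01 -0.69] F [-0.1  1.2  0.6] open 1.001
delta [-0.022  0.062  0.019]
3534
[ 0.59636724 -0.27587525  0.17392312] [ 0.57098371 -0.29998827  0.16533145] [ 0.6187138  -0.25222064  0.17635724] ((0.5950821042060852, -0.2762637138366699), 0.02414507232606411)
```

View pics/w1.png

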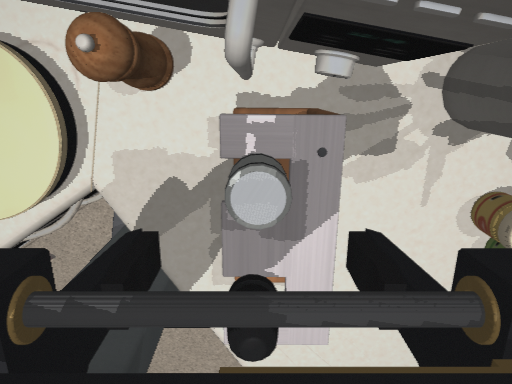

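```bash
python3 - <<'E'
from h import *
plan((.595,-.276,.160),-79)
E
```

```text
jaw opt 0 [-0.02   0.004  0.074]
jaw opt 180 [-6.0000e-03 -3.2000e-02 -2.9926e+01]
t 2.52 tcp [ 0.5947 -0.2722  0.2814] jaw az -78.6 tilt [-0.001  0.002 -1.   ] q [ 0.12  0.75  0.47  1.47 -0.38  1.01 -0.69] F [-0.6  0.8  0. ] open 1.003
delta [-0.006  0.067  2.023]
```

{"op": "servo_tool", "data": {"deltas": [{"dx": 0,"dy": 0.067,"dz": 0.3,"ax": 0,"ay": 0,"az": 0.07,"hand": 88},{"dx": 0,"dy": 0.067,"dz": 0.7,"ax": 0,"ay": 0,"az": 0.07,"hand": 88},{"dx": 0,"dy": 0.067,"dz": 1.1,"ax": 0,"ay": 0,"az": 0.07,"hand": 88},{"dx": 0,"dy": 0.067,"dz": 1.5,"ax": 0,"ay": 0,"az": 0.07,"hand": 88},{"dx": 0,"dy": 0.067,"dz": 1.8,"ax": 0,"ay": 0,"az": 0.07,"hand": 88},{"dx": 0,"dy": 0.067,"dz": 2.02,"ax": 0,"ay": 0,"az": 0.07,"hand": 88},{"dx": 0,"dy": 0.067,"dz": 2.02,"ax": 0,"ay": 0,"az": 0.07,"hand": 88},{"dx": 0,"dy": 0.067,"dz": 2.02,"ax": 0,"ay": 0,"az": 0.07,"hand": 88}]}}

```text
clock: 3.52
tool_pos: [0.5961, -0.2784, 0.1612]
eef_rot: [0.995, 0.095, 0.001, 0.0]
contact_force: [0.1, -0.1, 0.8]
opening: 0.998
```

```bash
python3 - <<'E'
from h import *
plan((.595,-.276,.160),-79)
snap('wrist','w2')
plan((.595,-.276,.160),-79)
E
```

```text
jaw opt 0 [ 0.009 -0.01  -0.016]
jaw opt 180 [-1.6000e-02 -1.4000e-02  2.9984e+01]
t 3.52 tcp [ 0.5961 -0.2784  0.1612] jaw az -79.1 tilt [ 0.001 -0.001 -1.   ] q [ 0.16  0.89  0.4   1.56 -0.45  0.78 -0.63] F [ 0.1 -0.1  0.8] open 0.998
delta [-0.011 -0.043  0.02 ]
jaw opt 0 [ 0.01  -0.013 -0.015]
jaw opt 180 [-2.0000e-02 -1.6000e-02  2.9985e+01]
t 3.58 tcp [ 0.5962 -0.2784  0.1614] jaw az -79.1 tilt [ 0.002 -0.001 -1.   ] q [ 0.16  0.89  0.4   1.56 -0.45  0.78 -0.63] F [-0.6  0.2  0.7] open 0.998
delta [-0.012 -0.044  0.023]
```

View pics/w2.png

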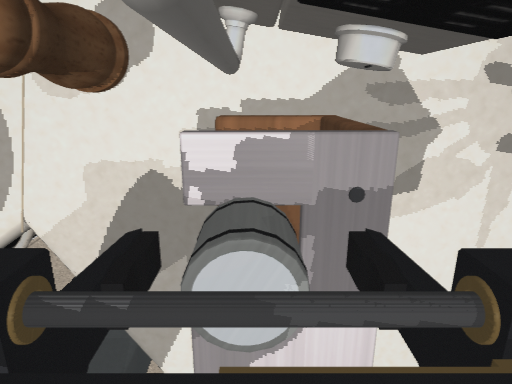

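{"op": "servo_tool", "data": {"deltas": [{"dx": -0.01,"dy": -0.04,"dz": 0.02,"ax": 0,"ay": 0,"az": 0,"hand": 70},{"dx": -0.01,"dy": -0.04,"dz": 0.02,"ax": 0,"ay": 0,"az": 0,"hand": 55},{"dx": -0.01,"dy": -0.04,"dz": 0.02,"ax": 0,"ay": 0,"az": 0,"hand": 40},{"dx": -0.01,"dy": -0.04,"dz": 0.02,"ax": 0,"ay": 0,"az": 0,"hand": 40},{"dx": -0.01,"dy": -0.04,"dz": 0.02,"ax": 0,"ay": 0,"az": 0,"hand": 30},{"dx": -0.01,"dy": -0.04,"dz": 0.02,"ax": 0,"ay": 0,"az": 0,"hand": 30},{"dx": -0.01,"dy": -0.04,"dz": 0.02,"ax": 0,"ay": 0,"az": 0,"hand": 30}], "newtons": 45}}

```text
clock: 4.45
tool_pos: [0.5947, -0.2758, 0.1593]
eef_rot: [0.995, 0.095, 0.0, -0.0]
contact_force: [-0.8, 0.6, -0.2]
opening: 0.535
```

```bash
python3 - <<'E'
from h import *
plan((.595,-.276,.285),-79)
E
```

```text
jaw opt 0 [-0.    -0.    -0.015]
jaw opt 180 [-1.0000e-03  1.0000e-03  2.9985e+01]
t 4.45 tcp [ 0.5947 -0.2758  0.1593] jaw az -79.1 tilt [ 0.  0. -1.] q [ 0.16  0.89  0.4   1.57 -0.45  0.77 -0.63] F [-0.8  0.6 -0.2] open 0.535
delta [ 0.005  0.004 -2.094]
```

{"op": "servo_tool", "data": {"deltas": [{"dx": 0,"dy": 0,"dz": -0.15,"ax": 0,"ay": 0,"az": 0,"hand": 30},{"dx": 0,"dy": 0,"dz": -0.4,"ax": 0,"ay": 0,"az": 0,"hand": 30},{"dx": 0,"dy": 0,"dz": -0.7,"ax": 0,"ay": 0,"az": 0,"hand": 30},{"dx": 0,"dy": 0,"dz": -1.05,"ax": 0,"ay": 0,"az": 0,"hand": 30},{"dx": 0,"dy": 0,"dz": -1.4,"ax": 0,"ay": 0,"az": 0,"hand": 30},{"dx": 0,"dy": 0,"dz": -1.75,"ax": 0,"ay": 0,"az": 0,"hand": 30},{"dx": 0,"dy": 0,"dz": -2.0,"ax": 0,"ay": 0,"az": 0,"hand": 30},{"dx": 0,"dy": 0,"dz": -2.1,"ax": 0,"ay": 0,"az": 0,"hand": 30},{"dx": 0,"dy": 0,"dz": -2.1,"ax": 0,"ay": 0,"az": 0,"hand": 30}]}}

```text
clock: 5.58
tool_pos: [0.5946, -0.2757, 0.2855]
eef_rot: [0.995, 0.095, 0.0, -0.0]
contact_force: [-0.5, -0.1, -2.6]
opening: 0.537
```

```bash
python3 - <<'E'
from h import *
plan((.522,-.186,.285),10)
snap('scene','s2')
P=cloud('s2').reshape(-1,3)
a=cv2.imread('pics/s2.png');cv2.imwrite('pics/s2c.png',cv2.resize(a[80:270,180:390],None,fx=3,fy=3,interpolation=cv2.INTER_CUBIC))
E
```

```text
jaw opt 0 [ 1.0000e-03 -2.0000e-03 -1.4848e+01]
jaw opt 180 [-2.0000e-03 -1.0000e-03  1.5152e+01]
t 5.58 tcp [ 0.5946 -0.2757  0.2855] jaw az -79.1 tilt [ 0.  0. -1.] q [ 0.12  0.75  0.48  1.46 -0.38  1.02 -0.69] F [-0.5 -0.1 -2.6] open 0.537
delta [-0.906 -1.698  0.008]
```

View pics/s2c.png

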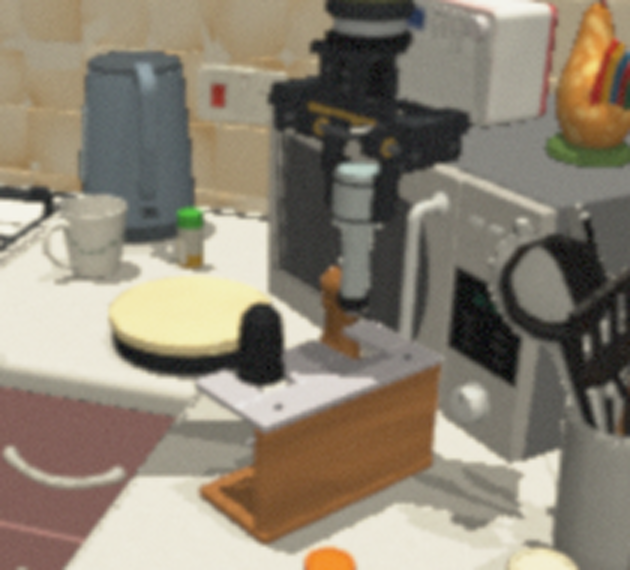

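{"op": "servo_tool", "data": {"deltas": [{"dx": -0.1,"dy": -0.2,"dz": 0,"ax": 0,"ay": 0,"az": -1,"hand": 30},{"dx": -0.3,"dy": -0.5,"dz": 0,"ax": 0,"ay": 0,"az": -2.5,"hand": 30},{"dx": -0.5,"dy": -0.9,"dz": 0,"ax": 0,"ay": 0,"az": -4,"hand": 30},{"dx": -0.7,"dy": -1.3,"dz": 0,"ax": 0,"ay": 0,"az": -5.5,"hand": 30},{"dx": -0.85,"dy": -1.6,"dz": 0,"ax": 0,"ay": 0,"az": -7,"hand": 30},{"dx": -0.906,"dy": -1.698,"dz": 0.2,"ax": 0,"ay": 0,"az": -8.5,"hand": 30},{"dx": -0.906,"dy": -1.698,"dz": 0.7,"ax": 0,"ay": 0,"az": -9.5,"hand": 30},{"dx": -0.906,"dy": -1.698,"dz": 1.3,"ax": 0,"ay": 0,"az": -9.85,"hand": 30},{"dx": -0.906,"dy": -1.698,"dz": 1.7,"ax": 0,"ay": 0,"az": -9.85,"hand": 30},{"dx": -0.906,"dy": -1.698,"dz": 1.8,"ax": 0,"ay": 0,"az": -9.85,"hand": 30}]}}

```text
clock: 6.88
tool_pos: [0.5207, -0.1857, 0.1754]
eef_rot: [0.819, 0.574, -0.001, -0.002]
contact_force: [-0.1, -0.3, -1.8]
opening: 0.534
```

```bash
python3 - <<'E'
from h import *
plan((.522,-.186,.130),-20)
snap('scene','s3')
a=cv2.imread('pics/s3.png');cv2.imwrite('pics/s3c.png',cv2.resize(a[80:270,180:390],None,fx=3,fy=3,interpolation=cv2.INTER_CUBIC))
E
```

```text
jaw opt 0 [-0.041  0.002  0.   ]
jaw opt 180 [-3.0e-03 -6.4e-02 -3.0e+01]
t 6.88 tcp [ 0.5207 -0.1857  0.1754] jaw az -20.0 tilt [-0.004  0.001 -1.   ] q [ 0.18  0.73  0.14  1.87 -0.17  0.56  0.08] F [-0.1 -0.3 -1.8] open 0.534
delta [0.002 0.025 0.756]
```

View pics/s3c.png

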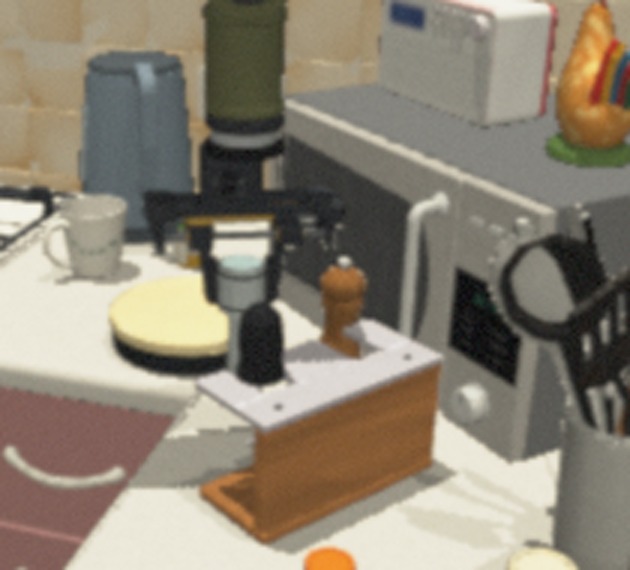

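{"op": "servo_tool", "data": {"deltas": [{"dx": 0,"dy": 0.02,"dz": 0.25,"ax": 0,"ay": 0,"az": 0,"hand": 30},{"dx": 0,"dy": 0.02,"dz": 0.5,"ax": 0,"ay": 0,"az": 0,"hand": 30},{"dx": 0,"dy": 0.02,"dz": 0.68,"ax": 0,"ay": 0,"az": 0,"hand": 30},{"dx": 0,"dy": 0.02,"dz": 0.74,"ax": 0,"ay": 0,"az": 0,"hand": 30},{"dx": 0,"dy": 0.02,"dz": 0.78,"ax": 0,"ay": 0,"az": 0,"hand": 30},{"dx": 0,"dy": 0.02,"dz": 0.82,"ax": 0,"ay": 0,"az": 0,"hand": 30},{"dx": 0,"dy": 0.02,"dz": 0.86,"ax": 0,"ay": 0,"az": 0,"hand": 30},{"dx": 0,"dy": 0.02,"dz": 0.86,"ax": 0,"ay": 0,"az": 0,"hand": 30}]}}

```text
clock: 7.92
tool_pos: [0.5234, -0.1866, 0.1262]
eef_rot: [0.819, 0.574, 0.0, 0.0]
contact_force: [-0.6, -0.0, 2.5]
opening: 0.531
```

{"op": "servo_tool", "data": {"deltas": [{"dx": 0,"dy": 0,"dz": 0.03,"ax": 0,"ay": 0,"az": 0,"hand": 30},{"dx": 0,"dy": 0,"dz": 0.06,"ax": 0,"ay": 0,"az": 0,"hand": 30},{"dx": 0,"dy": 0,"dz": 0.09,"ax": 0,"ay": 0,"az": 0,"hand": 30},{"dx": 0,"dy": 0,"dz": 0.11,"ax": 0,"ay": 0,"az": 0,"hand": 30},{"dx": 0,"dy": 0,"dz": 0.11,"ax": 0,"ay": 0,"az": 0,"hand": 30}]}}

```text
clock: 8.55
tool_pos: [0.5234, -0.1866, 0.1198]
eef_rot: [0.819, 0.574, 0.0, 0.0]
contact_force: [-0.6, 0.7, 4.5]
opening: 0.536
```

{"op": "servo_tool", "data": {"deltas": [{"dx": 0,"dy": 0,"dz": 0.02,"ax": 0,"ay": 0,"az": 0,"hand": 30},{"dx": 0,"dy": 0,"dz": 0.04,"ax": 0,"ay": 0,"az": 0,"hand": 30},{"dx": 0,"dy": 0,"dz": 0.05,"ax": 0,"ay": 0,"az": 0,"hand": 30},{"dx": 0,"dy": 0,"dz": 0.05,"ax": 0,"ay": 0,"az": 0,"hand": 30}]}}

```text
clock: 9.05
tool_pos: [0.5235, -0.1866, 0.1192]
eef_rot: [0.819, 0.574, 0.001, 0.001]
contact_force: [-5.0, 2.2, 27.1]
opening: 0.531
```

{"op": "servo_tool", "data": {"deltas": [{"dx": 0,"dy": 0,"dz": 0.01,"ax": 0,"ay": 0,"az": 0,"hand": 30},{"dx": 0,"dy": 0,"dz": 0,"ax": 0,"ay": 0,"az": 0,"hand": 30},{"dx": 0,"dy": 0,"dz": -0.3,"ax": 0,"ay": 0,"az": 0,"hand": 30},{"dx": 0,"dy": 0,"dz": -0.8,"ax": 0,"ay": 0,"az": 0,"hand": 30},{"dx": 0,"dy": 0,"dz": -1.4,"ax": 0,"ay": 0,"az": 0,"hand": 30},{"dx": 0,"dy": 0,"dz": -1.8,"ax": 0,"ay": 0,"az": 0,"hand": 30},{"dx": 0,"dy": 0,"dz": -2.0,"ax": 0,"ay": 0,"az": 0,"hand": 30},{"dx": 0,"dy": 0,"dz": -2.0,"ax": 0,"ay": 0,"az": 0,"hand": 30},{"dx": 0,"dy": 0,"dz": -2.0,"ax": 0,"ay": 0,"az": 0,"hand": 30}]}}

```text
clock: 10.18
tool_pos: [0.5225, -0.1862, 0.235]
eef_rot: [0.819, 0.574, -0.001, -0.001]
contact_force: [-0.7, 0.6, -1.7]
opening: 0.534
```

```bash
python3 - <<'E'
from h import *
plan((.565,.0285,.235),3)
snap('scene','s4')
a=cv2.imread('pics/s4.png');cv2.imwrite('pics/s4c.png',cv2.resize(a[100:230,200:340],None,fx=4,fy=4,interpolation=cv2.INTER_CUBIC))
E
```

```text
jaw opt 0 [-0.021 -0.004 -3.831]
jaw opt 180 [-6.0000e-03  2.9000e-02  2.6169e+01]
t 10.18 tcp [ 0.5225 -0.1862  0.235 ] jaw az -20.0 tilt [-0.002  0.001 -1.   ] q [ 0.16  0.64  0.17  1.82 -0.16  0.69  0.07] F [-0.7  0.6 -1.7] open 0.534
delta [ 3.604e+00 -5.570e-01  1.000e-03]
```

View pics/s4c.png

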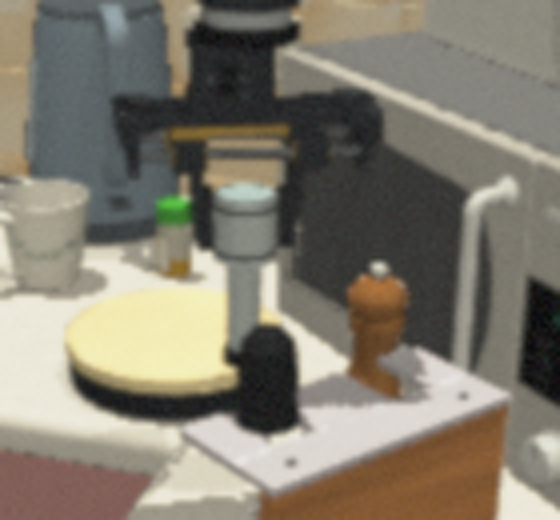

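{"op": "servo_tool", "data": {"deltas": [{"dx": 0.2,"dy": -0.03,"dz": 0,"ax": 0,"ay": 0,"az": 0,"hand": 30},{"dx": 0.6,"dy": -0.1,"dz": 0,"ax": 0,"ay": 0,"az": 0,"hand": 30},{"dx": 1.1,"dy": -0.17,"dz": 0,"ax": 0,"ay": 0,"az": 0,"hand": 30},{"dx": 1.7,"dy": -0.26,"dz": 0,"ax": 0,"ay": 0,"az": 0,"hand": 30},{"dx": 2.3,"dy": -0.36,"dz": 0,"ax": 0,"ay": 0,"az": 0,"hand": 30},{"dx": 2.9,"dy": -0.45,"dz": 0,"ax": 0,"ay": 0,"az": 0,"hand": 30},{"dx": 3.35,"dy": -0.52,"dz": 0,"ax": 0,"ay": 0,"az": 0,"hand": 30},{"dx": 3.6,"dy": -0.557,"dz": 0,"ax": 0,"ay": 0,"az": 0,"hand": 30},{"dx": 3.6,"dy": -0.557,"dz": 0,"ax": 0,"ay": 0,"az": 0,"hand": 30},{"dx": 3.6,"dy": -0.557,"dz": 0,"ax": 0,"ay": 0,"az": 0,"hand": 30}]}}

```text
clock: 11.48
tool_pos: [0.5653, 0.0263, 0.236]
eef_rot: [0.82, 0.573, -0.001, 0.0]
contact_force: [-0.4, -0.4, -2.4]
opening: 0.537
```

```bash
python3 - <<'E'
from h import *
plan((.565,.0285,.168),-20)
snap('scene','s5');snap('top','t5')
a=cv2.imread('pics/s5.png');cv2.imwrite('pics/s5c.png',cv2.resize(a[100:230,180:320],None,fx=4,fy=4,interpolation=cv2.INTER_CUBIC))
P=cloud('s5');z=P[...,2]
m=(np.hypot(P[...,0]-.565,P[...,1]-.0285)<.03)&(z>.06)&(z<.24)
Q=P[m];print(len(Q),Q.min(0),Q.max(0))
for lo in np.arange(.1,.24,.015):
    q=Q[(Q[:,2]>=lo)&(Q[:,2]<lo+.015)]
    if len(q):print(round(lo,3),len(q),q.mean(0).round(4))
E
```

```text
jaw opt 0 [-0.     0.012 -0.016]
jaw opt 180 [2.0000e-02 0.0000e+00 2.9984e+01]
t 11.47 tcp [0.5653 0.0263 0.236 ] jaw az -20.1 tilt [-0.    -0.001 -1.   ] q [-0.25  0.66  0.21  1.79 -0.2   0.72 -0.29] F [-0.4 -0.4 -2.4] open 0.537
delta [ 0.034 -0.016  1.134]
343 [ 5.36052431e-01 -3.86796415e-04  1.15829717e-01] [0.58823376 0.03400145 0.23991436]
0.115 31 [0.5586 0.0162 0.1232]
0.13 33 [0.5584 0.0183 0.1373]
0.145 30 [0.559  0.0184 0.153 ]
0.16 32 [0.5593 0.0174 0.1674]
0.175 33 [0.5597 0.018  0.1822]
0.19 30 [0.5572 0.0143 0.1982]
0.205 68 [0.557  0.0104 0.2131]
0.22 64 [0.5586 0.0102 0.2277]
0.235 22 [0.5584 0.011  0.2373]
```

View pics/s5c.png

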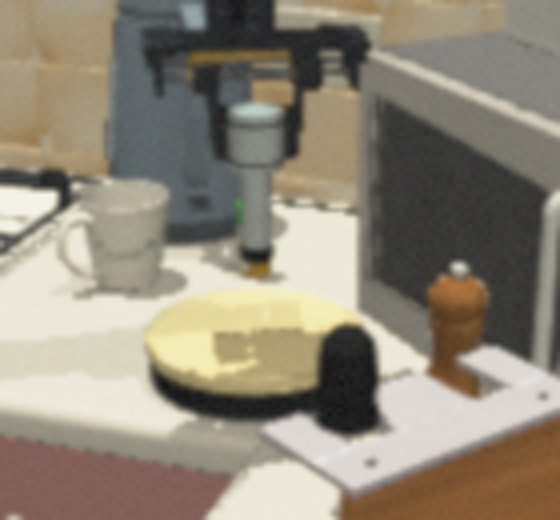

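{"op": "servo_tool", "data": {"deltas": [{"dx": 0.03,"dy": -0.02,"dz": 0.2,"ax": 0,"ay": 0,"az": 0,"hand": 30},{"dx": 0.03,"dy": -0.02,"dz": 0.5,"ax": 0,"ay": 0,"az": 0,"hand": 30},{"dx": 0.03,"dy": -0.02,"dz": 0.8,"ax": 0,"ay": 0,"az": 0,"hand": 30},{"dx": 0.03,"dy": -0.02,"dz": 1.0,"ax": 0,"ay": 0,"az": 0,"hand": 30},{"dx": 0.03,"dy": -0.02,"dz": 1.08,"ax": 0,"ay": 0,"az": 0,"hand": 30},{"dx": 0.03,"dy": -0.02,"dz": 1.12,"ax": 0,"ay": 0,"az": 0,"hand": 30},{"dx": 0.03,"dy": -0.02,"dz": 1.15,"ax": 0,"ay": 0,"az": 0,"hand": 30},{"dx": 0.03,"dy": -0.02,"dz": 1.17,"ax": 0,"ay": 0,"az": 0,"hand": 30},{"dx": 0.03,"dy": -0.02,"dz": 1.17,"ax": 0,"ay": 0,"az": 0,"hand": 30}]}}

```text
clock: 12.7
tool_pos: [0.5652, 0.0301, 0.1661]
eef_rot: [0.819, 0.574, 0.0, 0.0]
contact_force: [0.3, 0.2, -1.6]
opening: 0.534
```

Not yet in contact; creep down.

{"op": "servo_tool", "data": {"deltas": [{"dx": 0,"dy": 0,"dz": 0.01,"ax": 0,"ay": 0,"az": 0,"hand": 30},{"dx": 0,"dy": 0,"dz": 0.02,"ax": 0,"ay": 0,"az": 0,"hand": 30},{"dx": 0,"dy": 0,"dz": 0.03,"ax": 0,"ay": 0,"az": 0,"hand": 30},{"dx": 0,"dy": 0,"dz": 0.035,"ax": 0,"ay": 0,"az": 0,"hand": 30},{"dx": 0,"dy": 0,"dz": 0.035,"ax": 0,"ay": 0,"az": 0,"hand": 30}]}}

```text
clock: 13.32
tool_pos: [0.5652, 0.0301, 0.1645]
eef_rot: [0.819, 0.574, 0.0, 0.0]
contact_force: [-2.3, -0.5, 6.1]
opening: 0.533
```

{"op": "servo_tool", "data": {"deltas": [{"dx": 0,"dy": 0,"dz": -0.004,"ax": 0,"ay": 0,"az": 0,"hand": 30},{"dx": 0,"dy": 0,"dz": -0.004,"ax": 0,"ay": 0,"az": 0,"hand": 49},{"dx": 0,"dy": 0,"dz": -0.004,"ax": 0,"ay": 0,"az": 0,"hand": 52},{"dx": 0,"dy": 0,"dz": -0.004,"ax": 0,"ay": 0,"az": 0,"hand": 58},{"dx": 0,"dy": 0,"dz": -0.004,"ax": 0,"ay": 0,"az": 0,"hand": 68},{"dx": 0,"dy": 0,"dz": -0.004,"ax": 0,"ay": 0,"az": 0,"hand": 80},{"dx": 0,"dy": 0,"dz": -0.004,"ax": 0,"ay": 0,"az": 0,"hand": 88},{"dx": 0,"dy": 0,"dz": -0.004,"ax": 0,"ay": 0,"az": 0,"hand": 88},{"dx": 0,"dy": 0,"dz": -0.004,"ax": 0,"ay": 0,"az": 0,"hand": 88}]}}

```text
clock: 14.45
tool_pos: [0.5651, 0.0301, 0.1641]
eef_rot: [0.819, 0.574, 0.0, -0.0]
contact_force: [-0.3, 0.4, -0.8]
opening: 1.002
```

```bash
python3 - <<'E'
from h import *
plan((.565,.0285,.31),-20)
snap('scene','s6');snap('wrist','w6')
a=cv2.imread('pics/s6.png');b=cv2.resize(a[100:230,180:320],None,fx=2.95,fy=2.95,interpolation=cv2.INTER_CUBIC)[:384]
w=cv2.imread('pics/w6.png');w=cv2.resize(w,(380,285)); w=np.pad(w,((0,len(b)-285),(0,0),(0,0)))
cv2.imwrite('pics/c6.png',np.hstack([b,w]))
E
```

```text
jaw opt 0 [ 0.    -0.001  0.002]
jaw opt 180 [ 2.0000e-03  0.0000e+00 -2.9998e+01]
t 14.45 tcp [0.5651 0.0301 0.1641] jaw az -20.0 tilt [ 0.  0. -1.] q [-0.23  0.76  0.17  1.85 -0.23  0.55 -0.27] F [-0.3  0.4 -0.8] open 1.002
delta [-0.025  0.008 -2.432]
```

View pics/c6.png

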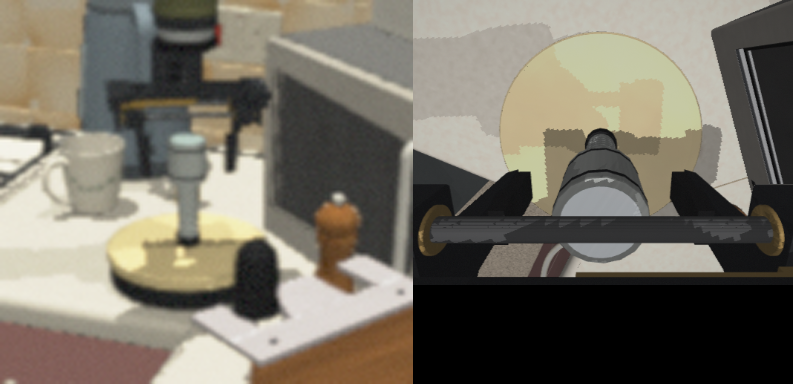

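The torch stands on the lid, clear of both fingers, with its foot at about the tin's middle. Next I retreat straight up.

{"op": "servo_tool", "data": {"deltas": [{"dx": 0,"dy": 0,"dz": -0.15,"ax": 0,"ay": 0,"az": 0,"hand": 88},{"dx": 0,"dy": 0,"dz": -0.4,"ax": 0,"ay": 0,"az": 0,"hand": 88},{"dx": 0,"dy": 0,"dz": -0.8,"ax": 0,"ay": 0,"az": 0,"hand": 88},{"dx": 0,"dy": 0,"dz": -1.3,"ax": 0,"ay": 0,"az": 0,"hand": 88},{"dx": 0,"dy": 0,"dz": -1.8,"ax": 0,"ay": 0,"az": 0,"hand": 88},{"dx": 0,"dy": 0,"dz": -2.2,"ax": 0,"ay": 0,"az": 0,"hand": 88},{"dx": 0,"dy": 0,"dz": -2.4,"ax": 0,"ay": 0,"az": 0,"hand": 88},{"dx": 0,"dy": 0,"dz": -2.4,"ax": 0,"ay": 0,"az": 0,"hand": 88},{"dx": 0,"dy": 0,"dz": -2.4,"ax": 0,"ay": 0,"az": 0,"hand": 88}]}}

```text
clock: 15.68
tool_pos: [0.5645, 0.0301, 0.3073]
eef_rot: [0.819, 0.574, -0.001, -0.0]
contact_force: [1.1, 0.5, -0.9]
opening: 0.999
```

```bash
python3 - <<'E'
from h import *
plan((.565,.0285,.31),-20)
snap('scene','s7');snap('wrist','w7')
a=cv2.imread('pics/s7.png');b=cv2.resize(a[100:230,180:320],None,fx=2.95,fy=2.95,interpolation=cv2.INTER_CUBIC)[:384]
w=cv2.imread('pics/w7.png');w=cv2.resize(w,(380,285)); w=np.pad(w,((0,len(b)-285),(0,0),(0,0)))
cv2.imwrite('pics/c7.png',np.hstack([b,w]))
P=cloud('s7').reshape(-1,3)
for lo in np.arange(.05,.19,.015):
    q=P[(P[:,2]>=lo)&(P[:,2]<lo+.015)&(np.hypot(P[:,0]-.565,P[:,1]-.0285)<.05)]
    if len(q):print(round(lo,3),len(q),q.mean(0).round(4))
for n in('s7','w7'):
    P=cloud(n).reshape(-1,3); q=P[(abs(P[:,2]-.18)<.006)&(np.hypot(P[:,0]-.565,P[:,1]-.0285)<.05)]
    if len(q): print(n,'lens',np.median(q,0),cv2.minEnclosingCircle(q[:,:2].astype(np.float32)))
P=cloud('w7').reshape(-1,3);q=P[(abs(P[:,2]-.045)<.006)&(np.hypot(P[:,0]-.565,P[:,1]-.0285)<.13)];print('tin',q.min(0),q.max(0))
P=cloud('s7').reshape(-1,3);q=P[(np.hypot(P[:,0]-.485,P[:,1]+.294)<.04)&(P[:,2]>.135)];print('fro',len(q),q.min(0),q.max(0))
E
```

```text
jaw opt 0 [-0.015  0.006  0.003]
jaw opt 180 [-9.0000e-03 -2.4000e-02 -2.9997e+01]
t 15.68 tcp [0.5645 0.0301 0.3073] jaw az -20.0 tilt [-0.002 -0.    -1.   ] q [-0.28  0.57  0.25  1.71 -0.17  0.89 -0.31] F [ 1.1  0.5 -0.9] open 0.999
delta [-0.022  0.018 -0.046]
0.05 31 [0.5588 0.0201 0.0577]
0.065 28 [0.5577 0.0213 0.0726]
0.08 26 [0.5579 0.0211 0.0877]
0.095 28 [0.558  0.0207 0.1027]
0.11 27 [0.5586 0.0213 0.1174]
0.125 37 [0.5552 0.014  0.1346]
0.14 52 [0.5548 0.0132 0.1474]
0.155 52 [0.5555 0.013  0.1624]
0.17 79 [0.559  0.022  0.1775]
s7 lens [0.56104597 0.02282732 0.17942861] ((0.5633003115653992, 0.02750193141400814), 0.024658840149641037)
w7 lens [0.56547027 0.03101082 0.17936676] ((0.5649791955947876, 0.02970205433666706), 0.024069854989647865)
tin [ 0.46403828 -0.07008848  0.0393159 ] [0.66610474 0.13194747 0.05076153]
fro 333 [ 0.46185178 -0.31858763  0.13504099] [ 0.50359092 -0.28251495  0.19626879]
```

View pics/c7.png

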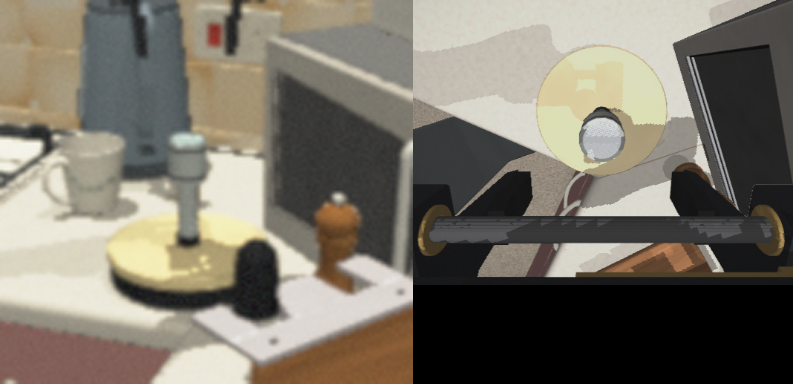

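```bash
python3 -c "
from h import *
print(r.finish_job())"
```

```text
the job is handed in; nothing more can be done
None
```

The torch is on and standing lens up on the cake tin's lid, and the job was handed in at about 16 s of the 42 s allowed. `finish_job` reports no verdict, so what follows is my own measurements.

- **Press:** I lifted the torch straight out of its slot and pressed its tail, upright, on the worktop in front of the rack. The button gave way over roughly 6 to 7 mm. The force then rose to 27 N at the tool height where I expected the tail ring to meet the worktop.
- **Placing:** I lowered it onto the lid slowly (6 N at contact), opened the fingers and raised the gripper straight up, clear of everything.
- **Torch height:** The lens measures about 0.1795 m high. That puts the tail ring on the lid (about 0.045 m); with the button still out it would be about 8 mm higher.
- **Torch position:** Its axis is within about 5 mm of the lid's centre, and no lean shows.
- **Other things:** The frother measures within about 2 mm of where it was, and the tin within about 3 mm. The mug and pepper mill look untouched in the pictures. I did not measure them or re-check the two spice jars at the end.

No check failed. The scene camera puts the torch about 3 mm off the wrist camera's reading, slightly more than the 2 mm calibration tolerance but well inside the 40 mm limit.

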